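# Drive the worn bearing sleeve out of a stepped pulley with a shouldered drift

## Robot

A 6-joint arm with a two-finger parallel gripper is mounted at the origin on the work surface. World frame = base frame: x ahead of the robot, y to its left, z up, the work surface at z = 0. Lengths are in mm, angles in rad, forces in N, time in s.
With the tool pointing down it reaches from about 200 to 875 mm from the base axis. Payload 3.4 kg.
Tool frame: the origin (TCP) lies midway between the tips of the shut fingers; the grasp point (between the pads) lies 19 mm behind it; z points along the fingers, y is the line along which they close (so a half turn about z gives the same grasp; the last joint's range is limited). The gripper opens to 94 mm and grips with 3 to 60 N. Pads are 16 mm wide; open, the fingers measure 119 mm over their backs; the gripper's body (75 mm by 177 mm) begins 78 mm behind the grasp point.
Start: joints at [1.089, 0.276, 1.505, -0, 1.361, -0.121], TCP at [203.008, 538.009, 205.493] pointing down, gripper open.
Joint ranges: [-2.89, 2.89], [-0.75, 2.08], [0.22, 2.7], [-1.18, 4.32], [0.11, 2.71], [-2.7, 2.7]. Speed limits (rad/s): [2.57, 2.57, 3.14, 3.14, 3.14, 3.14].

## Interface

Orientations are given as a rotation vector (axis times angle).
In Python, from rig import ctrl gives the robot as it stands.
- The arm moves only by the tool servo_tool, never from a script. Its arguments are lists of equal length, an entry for each row: "linear": the shift along the tool's x, y, z in m, a list of three; "delta_rot": the turn, a rotation vector about the tool's x, y, z in rad, a list of three. A call has 1 to 20 rows; each row is the pose to reach, as a shift and turn from the pose commanded when the call began, along the tool's axes at that moment; what a row does not reach only later rows make up. A row lasts 1/10 s, in which the tool goes at most 50 mm and 8.59 degrees, less where a joint would pass 70% of its speed; a pose out of reach is approached as far as the arm can. A call with a gripper value outside its range is refused whole. "hand" is the opening, from 0 (shut) to 1 (fully open), set as the call begins (left out, the last holds). The fingers move at their own pace and stop on an object; the grip force is fixed at half the most. Time passes only in rows, so rows that repeat a pose let the fingers close. It gives the time, the measured TCP pose, the force, the opening and the grip force at its end, in the units of the state.
- ctrl.sense(): the state, without advancing time (a new reading comes with each control period).
- ctrl.grab_frame(name): name is "side" or "top" or "wrist"; returns (picture, depth): 384x512x3 uint8, red, green, blue; 384x512 float32, mm along the optical axis (not along the pixel's ray), 0 where there is no reading.
- ctrl.calibration(name): a dict with "mtx" (3x3 intrinsics, pixels), "distortion" ([k1, k2, p1, p2, k3] as OpenCV has them; the pictures are not rectified), "R" (3x3) and "t" (3): a world point X has camera coordinates R X + t; the wrist camera has in their place "T_tool_cam" (4x4, takes a point from camera to tool coordinates, whose origin is the TCP and whose axes are the flange's). Camera axes: x right, y down, z forward; pixel columns grow to the right and rows downward; lengths in mm; the calibration is good to about 2 mm. A picture is of the moment at which its call begins: read the wrist's pose just before it. calibration takes no time and is no camera call.
- ctrl.close_job(): hands the job in; it is judged then, once.
The state is a dict: "time_s": time; "joint_positions": joint angles; "qvel": joint speeds; "joint_efforts": joint torques, N m; "tool_pos": TCP position; "orientation": TCP orientation; "contact_force": force on the tool from outside, world axes, zero at the start; "torque": the same for the moment, N m; "finger_gap": finger opening in mm; "grip_force": force on a finger pad.
Only numpy, scipy, OpenCV 4.12 (cv2) and the standard library are available. Lean on these libraries where they do the work, as an engineer would, in place of code of your own. Each camera call takes 0.05 s, during which the arm holds its last target. There are 200 camera calls.

## Task

The worn brass sleeve in the bore of the stepped pulley on the press-out stand has to come out: take the drift that fits it (the slimmer, shorter-handled of the two in the wooden rack), find the sleeve's hole with its nose by feel, and press it steadily down through the bore until the sleeve drops into the tray below, never bearing on the pulley with more than about 30 N. Then draw the drift out and hang it back in its place in the rack, upright on its collar, and leave the other drift, the spare sleeve, the clamp and the bottle where they are.

Things in the scene. Friction and masses are not known exactly. Their poses are not given: they have to be found in the camera images.
- stand: Press-out stand, fixed to the table: grey plate 130 (x) x 150 (y) x 12 mm on two side walls, open towards +x and -x. Origin: on the table under its middle. The plate's top, 78 mm up, has a 40 mm through hole and a 6 mm rim of 106 mm inner diameter. A loose 90 mm aluminium pulley lies inside that rim, up to 5 mm off centre in x and in y; it is not tracked.
- stand_seat (a point): Middle of the plate's top (z = 78 mm), centre of hole and rim. The pulley is 34 mm thick, 0.38 kg; its flat hub face (30 mm wide) is level with the sleeve's end, 34 mm above this point. Upright bore through the hub: 20.5 mm. Brass sleeve in it: 19.5 mm outside, 12 mm hole, 34 mm long, flush at both ends, held by friction of 14 to 21 N; not tracked.
- tray: Shallow steel tray 120 x 115 x 18 mm with a rubber mat, fixed on the table under the stand's hole; the sleeve falls into it. Origin: centre of its underside.
- rack: Fixed open wooden rack 70 (x) x 170 (y) mm, 92 mm high, with two 24 mm holes in its top board; both drifts hang in it by their collars, in either hole. Origin: on the table under its middle.
- rack_hole0 (a point): Centre of the rack's hole at its -y end, at the top face of the board (92 mm up).
- rack_hole1 (a point): Centre of the rack's hole at its +y end, at the top face of the board (92 mm up); 90 mm from the other.
- drift: The drift that fits, 0.19 to 0.26 kg, starting upright in the rack. Origin: centre of its nose's end face; z runs up its axis. From the nose: pilot 10 mm wide, 0-10 mm, edge broken 0.4 mm; steel shank 16 mm wide, 10-70 mm; collar 38 mm wide, 70-76 mm (its underside rests on the rack); black handle 22 mm wide, 76-131 mm.
- drift_shoulder (a point): On the drift's axis, 10 mm above the nose: the shoulder that bears on the sleeve's end once the pilot is in its hole.
- large_drift: The other drift, too thick for the bore: shank 21.5 mm, collar 46 mm, handle 30 mm wide and 70 mm long. Origin: centre of its nose; z up its axis.
- spare_sleeve: New brass sleeve, 19.5 mm wide, 34 mm tall, standing loose on the table. Origin: centre of its underside.
- bosshead: Small aluminium rod clamp, 44 x 24 x 34 mm with a black thumbscrew, loose on the table. Origin: centre of its underside.
- oiler: White plastic bottle with a black cap, 36 mm wide, 85 mm tall, loose on the table. Origin: centre of its underside.
Not all that is in view belongs to the job. What is meant by the tray is not red, and is the smaller of those in its own colour.

How it is judged:
By the outcome, as a careful person would: the job done as asked, in the order asked, and still so for the second after the job is handed in, with the robot touching nothing.
It also fails if it takes over 70 s, if anything falls off the work surface, if the arm or the gripper's body presses on something with over 40 N, if the wrist force passes 120 N, or if a joint passes its speed limit or range.

## Working session

There is one attempt and no reset: what is moved stays moved. The work goes in short steps, Python scripts to look and compute and a tool call to move; the robot and the scene stay as the last step left them, time stands still between calls to the robot, and variables do not carry over. Pictures are saved under pics/ and viewed, at most 10 in all, crops included, and the job is handed in when it is done.

Besides the shell and the picture viewer there is one more tool, called after "Request:" as name(argument=value, ...) on one line, values as JSON. servo_tool: Moves the arm, as the interface text tells. Its arguments: {"type":"object","properties":{"linear":{"type":"array"},"delta_rot":{"type":"array"},"hand":{"type":"number"}},"required":["linear","delta_rot"]}

```bash
mkdir -p pics; ls
cat > h.py <<'E'
from rig import ctrl
import numpy as np, cv2
def save(name,fn):
    p,d=ctrl.grab_frame(name); cv2.imwrite('pics/%s.png'%fn,p[:,:,::-1]); np.savez('pics/%s.npz'%fn,p=p,d=d); return p,d
def cam(name,s=None):
    c=ctrl.calibration(name); K=np.array(c['mtx']);D=np.array(c['distortion'],float)
    if 'R' in c: R=np.array(c['R']);t=np.array(c['t']); Rw=R.T; o=-R.T@t
    else:
        T=np.array(c['T_tool_cam']); Rt=cv2.Rodrigues(np.array(s['orientation'],float))[0]
        Rw=Rt@T[:3,:3]; o=Rt@T[:3,3]+np.array(s['tool_pos'])
    return K,D,Rw,o
def ray(c,uv):
    K,D,Rw,o=c; x=cv2.undistortPoints(np.array([[uv]],float),K,D)[0,0]
    return o,Rw@np.array([x[0],x[1],1.])
def onz(c,uv,z):
    o,r=ray(c,uv); return o+r*(z-o[2])/r[2]
def pt(c,uv,d):
    o,r=ray(c,uv); return o+r*d
E
python3 - <<'E'
from h import *
s=ctrl.sense(); print(s)
for n in('top','side'):
    save(n,n+'0'); c=cam(n); print(n,c[3],c[2][:,2])
a=cv2.imread('pics/top0.png');b=cv2.imread('pics/side0.png')
E
```

```text
pics
{'time_s': 0.0, 'joint_positions': array([ 1.08897983e+00,  2.76587364e-01,  1.50610820e+00,  6.96880456e-06,
        1.36067605e+00, -1.21000726e-01]), 'qvel': array([-0.00063003,  0.00155915,  0.0015874 , -0.00114455,  0.00040268,
        0.00041833]), 'joint_efforts': array([ 9.50347821e-04, -4.04580224e+01, -2.37227941e+01,  7.01160170e-02,
        3.46165092e-02, -1.38582859e-04]), 'tool_pos': array([202.74122129, 537.48015181, 204.61902114]), 'orientation': array([-5.63604783e-01, -3.09007898e+00,  2.66478447e-03]), 'contact_force': array([-0.17877685, -0.60685927,  0.82503643]), 'torque': array([ 0.02927418,  0.0389591 , -0.02053783]), 'grip_force': 0.0, 'finger_gap': 94.01636875584191}
top [ 413.58742635   61.57332238 1130.49070269] [ 0.16465568  0.02598962 -0.98600864]
side [300.42801489 641.23680219 830.27353607] [ 0.30896858 -0.58722181 -0.74813699]
```

View pics/top0.png

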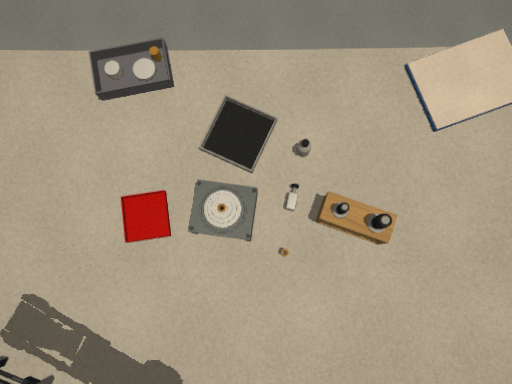

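View pics/side0.png

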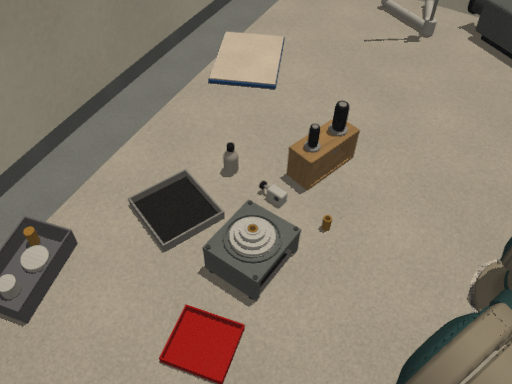

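The top view shows the stand and pulley with the brass sleeve at (222,208). The rack holds a slim drift at (342,209) and a thick one at (381,221). The spare sleeve is at (284,252), the clamp at (292,198) and the bottle at (304,147). The dark tray at (238,133) and the red tray at (146,216) are decoys, since the job's tray lies under the stand.
Candidates for the drift: (342,209), slim and short, or (381,221), thick and long. I choose (342,209).

Run:
```python
from h import *
z=np.load('pics/top0.npz');p,d=z['p'],z['d'];c=cam('top')
hsv=cv2.cvtColor(p,cv2.COLOR_RGB2HSV)
def P(u,v): return pt(c,(u,v),d[int(round(v)),int(round(u))]).round(1)
for n,u,v in [('slimtop',344,208),('bigtop',384,219),('hub',222,208),('spare',284,252),('boss',292,201),('oil',305,144)]: print(n,P(u,v))
# dark blobs (handles) 
g=hsv[:,:,2]
# points above 140mm: handle tops
vv,uu=np.mgrid[150:270,170:420]
X=np.array([pt(c,(u,v),d[v,u]) for u,v in zip(uu.ravel(),vv.ravel())])
for lo,hi in((145,151.5),(151.5,158),(158,172),(172,190)):
    m=(X[:,2]>lo)&(X[:,2]<hi); print(lo,m.sum(),X[m].mean(0).round(1) if m.any() else'')
m=(abs(X[:,2]-78)<4); q=X[m&(X[:,1]>-0)]
print('plate',cv2.minAreaRect(q[:,:2].astype(np.float32)),len(q))
m=(abs(X[:,2]-92)<4)&(X[:,1]<0)
print('rack',cv2.minAreaRect(X[m][:,:2].astype(np.float32)),m.sum())
m=(abs(X[:,2]-112)<4)&(X[:,1]>0); print('hub',cv2.minEnclosingCircle(X[m][:,:2].astype(np.float32)),X[m].mean(0),m.sum())
# brass
b=cv2.inRange(hsv,(10,120,60),(30,255,255)); b[:, :200]=0;b[:,310:]=0;
n,l,st,ce=cv2.connectedComponentsWithStats(b)
for i in range(1,n):
    if st[i,4]>8: print('brass',ce[i],st[i], onz(c,ce[i],112).round(1), onz(c,ce[i],34).round(1))
cr=cv2.resize(p[160:260,170:420,::-1],None,fx=3.2,fy=3.2,interpolation=cv2.INTER_CUBIC);cv2.imwrite('pics/crop0.png',cr)
```

```text
slimtop [ 535.8 -117.3  153.5]
bigtop [ 510.  -200.9  167. ]
hub [554.1 171.2   4.1]
spare [441.4  10.6  -1.2]
boss [568.7  -9.2  31.6]
oil [703.2 -39.3  84.3]
145 32 [ 526.2 -137.6  149.4]
151.5 71 [ 530.2 -133.5  154. ]
158 152 [ 507.1 -201.8  167.3]
172 3 [ 506.5 -198.5  172.5]
plate ((542.9546508789062, 162.7345733642578), (150.58924865722656, 132.7636260986328), 82.2880859375) 1886
rack ((523.2693481445312, -159.9813995361328), (172.01455688476562, 72.72196197509766), 70.28858947753906) 1594
hub ((543.8128662109375, 163.3696746826172), 24.7138671875) [543.57401416 163.45638194 110.60992814] 267
brass [221.19047619 207.21428571] [218 204   8   8  42] [542.5 162.6 112. ] [552.4 170.4  34. ]
brass [284.32352941 252.17647059] [281 249   8   8  34] [438.2  15.  112. ] [440.1  11.4  34. ]
```

View pics/crop0.png

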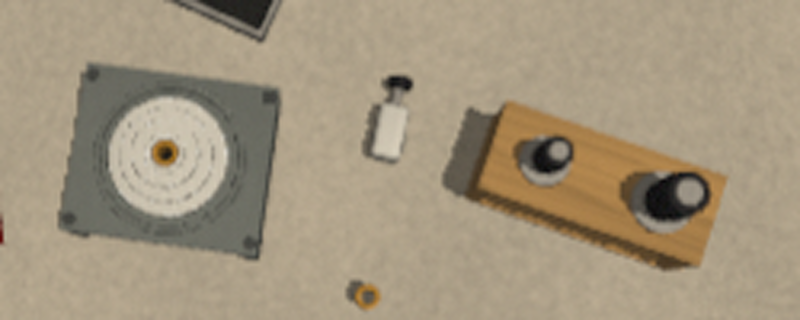

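```bash
cat >> h.py <<'E'
def goal(p,yaw,R0=None,p0=None):
    "tool-frame shift (m), turn to put TCP at p, pointing down, tool y at yaw (deg)"
    s=ctrl.sense(); R0=cv2.Rodrigues(np.array(s['orientation'],float))[0]
    y=np.array([np.cos(np.radians(yaw)),np.sin(np.radians(yaw)),0]); zz=np.array([0,0,-1.])
    G=np.stack([np.cross(y,zz),y,zz],1)
    print('at',s['time_s'],np.array(s['tool_pos']).round(1),'F',np.array(s['contact_force']).round(1),'gap',s['finger_gap'])
    print('linear',(R0.T@(np.array(p)-s['tool_pos'])/1000).round(4),'rot',cv2.Rodrigues(R0.T@G)[0].ravel().round(4))
E
python3 - <<'E'
from h import *
print(np.array(ctrl.calibration('wrist')['T_tool_cam']).round(3),ctrl.calibration('wrist')['mtx'])
goal([538,-117,240],-19.7)
E
```

```text
[[-1.00000e-03 -9.63000e-01 -2.68000e-01  7.78330e+01]
 [ 1.00000e+00 -2.00000e-03  0.00000e+00  3.40000e-02]
 [-1.00000e-03 -2.68000e-01  9.63000e-01 -1.79905e+02]
 [ 0.00000e+00  0.00000e+00  0.00000e+00  1.00000e+00]] [[343.15503514   0.         254.807603  ]
 [  0.         343.15503514 191.01608851]
 [  0.           0.           1.        ]]
at 0.1 [202.8 537.5 204.7] F [ 0.4 -0.2 -0.7] gap 94.04030139952054
linear [-0.5447 -0.4941 -0.0346] rot [-1.4000e-03  1.1000e-03  1.5539e+00]
```

Run:
```python
from h import *
goal([543,163,230],-19.7)
```

```text
at 0.1 [202.8 537.5 204.7] F [ 0.4 -0.2 -0.7] gap 94.04030139952054
linear [-0.4505 -0.2304 -0.025 ] rot [-1.4000e-03  1.1000e-03  1.5539e+00]
```

Request:
servo_tool(linear=[[-0.04,-0.02,-0.025],[-0.08,-0.04,-0.025],[-0.12,-0.06,-0.025],[-0.16,-0.08,-0.025],[-0.2,-0.1,-0.025],[-0.24,-0.12,-0.025],[-0.28,-0.14,-0.025],[-0.32,-0.165,-0.025],[-0.36,-0.185,-0.025],[-0.4,-0.205,-0.025],[-0.43,-0.22,-0.025],[-0.45,-0.23,-0.025],[-0.45,-0.23,-0.025],[-0.45,-0.23,-0.025],[-0.45,-0.23,-0.025]], delta_rot=[[0,0,0.14],[0,0,0.28],[0,0,0.42],[0,0,0.56],[0,0,0.7],[0,0,0.84],[0,0,0.98],[0,0,1.12],[0,0,1.26],[0,0,1.4],[0,0,1.55],[0,0,1.55],[0,0,1.55],[0,0,1.55],[0,0,1.55]])

```text
time_s: 1.6
tool_pos: [541.8, 164.8, 230.3]
orientation: [-2.563, -1.814, 0.001]
contact_force: [-0.2, -0.1, 0.1]
finger_gap: 93.7
grip_force: 0.0
```

Run:
```python
from h import *
s=ctrl.sense(); p,d=save('wrist','w0'); np.savez('pics/w0s.npz',o=s['orientation'],t=s['tool_pos'])
c=cam('wrist',s); hsv=cv2.cvtColor(p,cv2.COLOR_RGB2HSV)
b=cv2.inRange(hsv,(10,110,50),(30,255,255))
n,l,st,ce=cv2.connectedComponentsWithStats(b)
for i in range(1,n):
    if st[i,4]>60:
        cn,_=cv2.findContours((l==i).astype(np.uint8),cv2.RETR_EXTERNAL,cv2.CHAIN_APPROX_NONE)
        e=cv2.fitEllipse(cn[0]); q=onz(c,e[0],112); print(ce[i].round(1),st[i],e,q.round(1), d[int(ce[i][1])-0,st[i,0]+4])
        a=onz(c,(e[0][0]-e[1][1]/2,e[0][1]),112); print('diam',2*np.linalg.norm(a-q))
goal([538.5,-117.5,240],-19.7)
```

```text
[256.7 185.8] [247 176  20  20 313] ((256.65008544921875, 185.74069213867188), (19.06532859802246, 19.490543365478516), 71.07597351074219) [543.4 164.6 112. ] 326.89246
diam 17.499780019935983
[220.6 300.7] [213 288  15  26 291] ((220.5261688232422, 300.97882080078125), (12.813104629516602, 27.106151580810547), 10.23475170135498) [470.4  65.2 112. ] 429.09933
diam 26.904195909168656
[ 42.5 334.8] [  27  300   41   69 1293] ((46.912113189697266, 334.38714599609375), (36.102134704589844, 67.33458709716797), 16.248048782348633) [286.5  87.4 112. ] 73.085686
diam 71.14525650819701
[466.9 334.5] [ 442  300   42   69 1281] ((462.6112365722656, 334.2369079589844), (35.68980407714844, 67.5309066772461), 164.04605102539062) [691.2 -55.6 112. ] 76.10641
diam 70.63703541911713
[329.2 377.2] [295 354  70  30 701] ((324.54046630859375, 371.0494079589844), (29.53412628173828, 68.52262878417969), 98.26248168945312) [543.8 -51.3 112. ] 490.64722
diam 72.85660439406071
at 1.65 [541.8 165.  230.5] F [-1.3 -1.   0.1] gap 94.08953989886194
linear [-0.2675  0.0907 -0.0097] rot [-0.0007 -0.0002  0.0053]
```

View pics/w0.png

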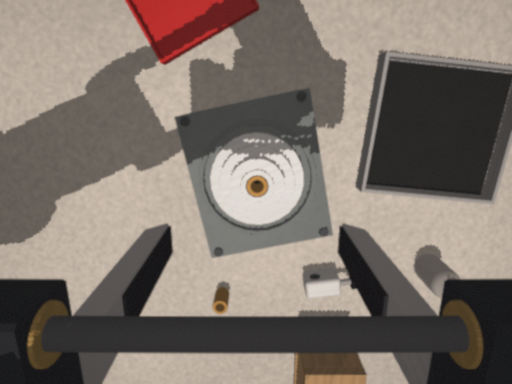

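The wrist view shows the sleeve hole at (257,186), which is about (543.4,164.6), and the clear area around it. Next I go over the slim drift.

Request:
servo_tool(linear=[[-0.04,0.0135,-0.01],[-0.08,0.027,-0.01],[-0.12,0.04,-0.01],[-0.16,0.054,-0.01],[-0.2,0.068,-0.01],[-0.24,0.081,-0.01],[-0.268,0.091,-0.01],[-0.268,0.091,-0.01],[-0.268,0.091,-0.01],[-0.268,0.091,-0.01]], delta_rot=[[0,0,0.005],[0,0,0.005],[0,0,0.005],[0,0,0.005],[0,0,0.005],[0,0,0.005],[0,0,0.005],[0,0,0.005],[0,0,0.005],[0,0,0.005]])

```text
time_s: 2.65
tool_pos: [539.1, -117.2, 240.6]
orientation: [-2.568, -1.809, -0.001]
contact_force: [-0.3, 0.4, 0.0]
finger_gap: 93.7
grip_force: 0.0
```

Run:
```python
from h import *
s=ctrl.sense(); p,d=save('wrist','w1')
c=cam('wrist',s); 
vv,uu=np.mgrid[0:384:2,0:512:2]; vv=vv.ravel();uu=uu.ravel()
dd=d[vv,uu]; X=np.array([pt(c,(u,v),x) for u,v,x in zip(uu,vv,dd)])
m=(dd>150)&(abs(X[:,2]-153)<2.5)&(np.hypot(X[:,0]-538,X[:,1]+117)<40); q=X[m]; print('handle top',m.sum(),q.mean(0),cv2.minEnclosingCircle(q[:,:2].astype(np.float32)), uu[m].mean(),vv[m].mean())
m=(dd>150)&(abs(X[:,2]-98)<2)&(np.hypot(X[:,0]-538,X[:,1]+117)<40); q=X[m]; print('collar',m.sum(),q.mean(0),cv2.minEnclosingCircle(q[:,:2].astype(np.float32)))
m=(dd>150)&(abs(X[:,2]-92)<2); q=X[m]; print('board',m.sum(),cv2.minAreaRect(q[:,:2].astype(np.float32)))
m=(dd>150)&(abs(X[:,2]-168)<3); print('big',m.sum(),X[m].mean(0))
```

```text
handle top 122 [ 539.42543887 -115.84202166  153.67434915] ((539.5601196289062, -116.37775421142578), 10.693232536315918) 254.59016393442624 194.21311475409837
collar 124 [ 541.2423368  -110.52932482   98.50951291] ((539.2744140625, -117.03475189208984), 18.673749923706055)
board 1838 ((524.0010986328125, -159.21343994140625), (168.88418579101562, 70.17253875732422), 70.08692932128906)
big 219 [ 509.555241   -198.85585784  168.5656395 ]
```

View pics/w1.png

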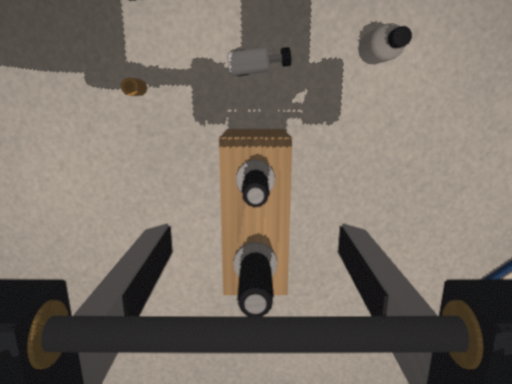

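The slim drift (handle top at pixel (255,194)) measures (539.4,-116.5), 153.7 high and 21 mm wide, as expected. The thick one is at (256,302). Going down on the slim one.

Request:
servo_tool(linear=[[0.0005,0,0.03],[0.0005,0,0.06],[0.0005,0,0.09],[0.0005,0,0.115],[0.0005,0,0.13],[0.0005,0,0.139],[0.0005,0,0.139],[0.0005,0,0.139]], delta_rot=[[0,0,0],[0,0,0],[0,0,0],[0,0,0],[0,0,0],[0,0,0],[0,0,0],[0,0,0]])

```text
time_s: 3.5
tool_pos: [540.1, -118.1, 102.2]
orientation: [2.568, 1.808, 0.001]
contact_force: [0.9, -0.1, -0.2]
finger_gap: 94.0
grip_force: 0.0
```

Request:
servo_tool(linear=[[0,0,0],[0,0,0],[0,0,0],[0,0,0],[0,0,0],[0,0,0],[0,0,0],[0,0,0],[0,0,0],[0,0,0]], delta_rot=[[0,0,0],[0,0,0],[0,0,0],[0,0,0],[0,0,0],[0,0,0],[0,0,0],[0,0,0],[0,0,0],[0,0,0]], hand=0)

```text
time_s: 4.5
tool_pos: [539.3, -118.5, 101.4]
orientation: [-2.57, -1.807, 0.0]
contact_force: [-0.8, -0.2, 0.4]
finger_gap: 21.7
grip_force: 30.0
```

Request:
servo_tool(linear=[[0,0,-0.005],[0,0,-0.015],[0,0,-0.03],[0,0,-0.05],[0,0,-0.07],[0,0,-0.09],[0,0,-0.11],[0,0,-0.125],[0,0,-0.135],[0,0,-0.14],[0,0,-0.14],[0,0,-0.14],[0,0,-0.14]], delta_rot=[[0,0,0],[0,0,0],[0,0,0],[0,0,0],[0,0,0],[0,0,0],[0,0,0],[0,0,0],[0,0,0],[0,0,0],[0,0,0],[0,0,0],[0,0,0]])

```text
time_s: 5.8
tool_pos: [538.9, -118.4, 240.5]
orientation: [-2.568, -1.806, 0.002]
contact_force: [-0.1, -0.5, -2.0]
finger_gap: 21.6
grip_force: 30.0
```

Run:
```python
from h import *
P=[];
for i in range(1): p,d=save('wrist','w2')
ps=np.array([ctrl.sense()['tool_pos']]);print(ps)
crop=cv2.resize(p[100:300,160:350,::-1],None,fx=3,fy=3);cv2.imwrite('pics/w2c.png',crop)
goal([543.4,164.6,242],-19.7)
```

```text
[[ 538.96926913 -118.42096923  240.55726014]]
at 5.85 [ 539.  -118.4  240.6] F [-0.2  0.2 -2.1] gap 21.552776145482532
linear [ 0.2678 -0.0916 -0.0012] rot [-0.0018 -0.0001 -0.0012]
```

View pics/w2c.png

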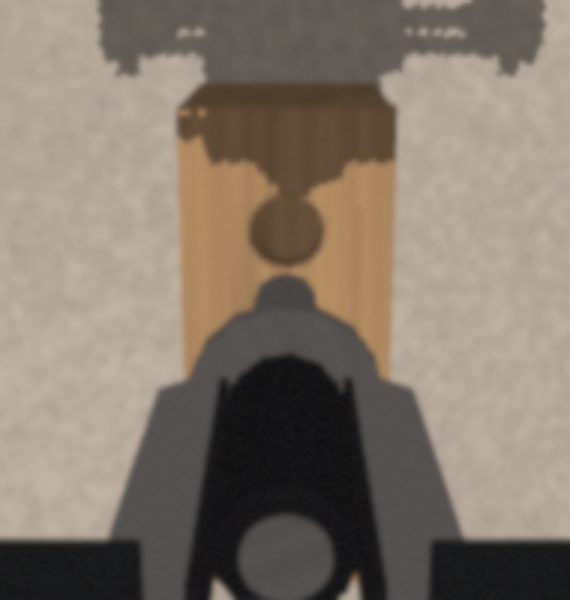

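The drift hangs upright in the fingers: handle top at (255,285), collar's front edge at (255,203). Behind it the emptied rack hole shows at (255,177).

Run:
```python
from h import *
s=ctrl.sense(); c=cam('wrist',s); R=cv2.Rodrigues(np.array(s['orientation'],float))[0]
t=s['tool_pos']
for uv,z in (((255.3,285.3),292.2),((255.3,202.7),237.1)):
    q=onz(c,uv,z); print(q.round(1),(R.T@(q-t)).round(2))
print('hole',onz(c,(255.3,177),92))
```

```text
[ 539.6 -117.3  292.2] [  1.23   0.12 -51.64]
[546.1 -99.4 237.1] [20.33  0.26  3.46]
hole [ 539.68462817 -117.27915415   92.        ]
```

Request:
servo_tool(linear=[[0.01,-0.003,0],[0.03,-0.01,0],[0.06,-0.0205,0],[0.09,-0.031,0],[0.12,-0.041,0],[0.15,-0.0515,0],[0.18,-0.062,0],[0.21,-0.072,0],[0.235,-0.081,0],[0.255,-0.0875,0],[0.2665,-0.0915,0],[0.2665,-0.0915,0],[0.2665,-0.0915,0.015],[0.2665,-0.0915,0.03],[0.2665,-0.0915,0.036],[0.2665,-0.0915,0.038],[0.2665,-0.0915,0.038],[0.2665,-0.0915,0.038]], delta_rot=[[0,0,0],[0,0,0],[0,0,0],[0,0,0],[0,0,0],[0,0,0],[0,0,0],[0,0,0],[0,0,0],[0,0,0],[0,0,0],[0,0,0],[0,0,0],[0,0,0],[0,0,0],[0,0,0],[0,0,0],[0,0,0]])

```text
time_s: 7.65
tool_pos: [544.0, 162.9, 204.2]
orientation: [2.57, 1.806, 0.002]
contact_force: [-0.3, 0.8, -2.1]
finger_gap: 21.4
grip_force: 30.0
```

Run:
```python
from h import *
s=ctrl.sense(); p,d=save('wrist','w3'); c=cam('wrist',s)
cv2.imwrite('pics/w3c.png',cv2.resize(p[130:300,175:335,::-1],None,fx=3.5,fy=3.5))
goal([543.0,163.4,200],-19.7)
```

```text
at 7.7 [544.  163.  204.2] F [ 0.5 -0.4 -0.6] gap 21.52529365658808
linear [ 0.     -0.001   0.0042] rot [ 0.0013 -0.0007 -0.0014]
```

View pics/w3c.png

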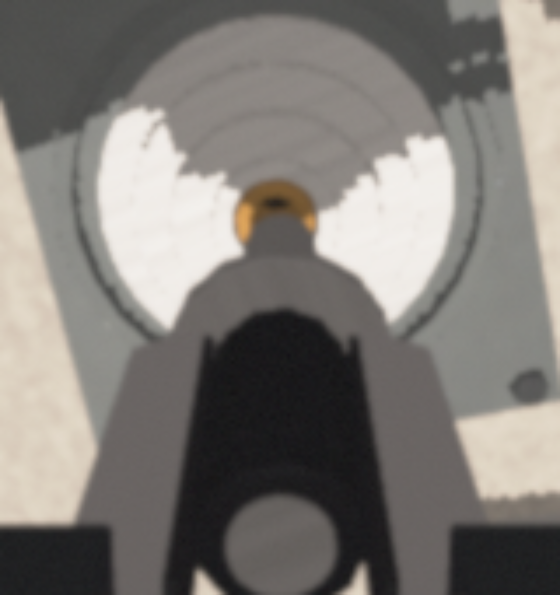

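The brass ring is centred at crop (276,220), about 1 mm to tool -y of the drift's axis (crop x 282). This agrees with the measured pose, so I shift 1 mm and go down slowly.

Request:
servo_tool(linear=[[0,-0.001,0.003],[0,-0.001,0.006],[0,-0.001,0.009],[0,-0.001,0.0105],[0,-0.001,0.0115],[0,-0.001,0.012],[0,-0.001,0.0125],[0,-0.001,0.013],[0,-0.001,0.0135]], delta_rot=[[0,0,0],[0,0,0],[0,0,0],[0,0,0],[0,0,0],[0,0,0],[0,0,0],[0,0,0],[0,0,0]])

```text
time_s: 8.6
tool_pos: [542.6, 163.5, 190.0]
orientation: [2.57, 1.807, 0.0]
contact_force: [-0.7, -0.9, -2.5]
finger_gap: 21.7
grip_force: 30.0
```

Request:
servo_tool(linear=[[0,0,0.0005],[0,0,0.001],[0,0,0.0015],[0,0,0.002],[0,0,0.002]], delta_rot=[[0,0,0],[0,0,0],[0,0,0],[0,0,0],[0,0,0]])

```text
time_s: 9.1
tool_pos: [542.5, 163.5, 187.9]
orientation: [-2.57, -1.807, 0.0]
contact_force: [0.1, 0.4, -1.2]
finger_gap: 21.5
grip_force: 30.0
```

Request:
servo_tool(linear=[[0,0,0.0005],[0,0,0.001],[0,0,0.0015],[0,0,0.002],[0,0,0.0025],[0,0,0.003],[0,0,0.0035],[0,0,0.004],[0,0,0.0045],[0,0,0.005]], delta_rot=[[0,0,0],[0,0,0],[0,0,0],[0,0,0],[0,0,0],[0,0,0],[0,0,0],[0,0,0],[0,0,0],[0,0,0]])

```text
time_s: 10.1
tool_pos: [542.5, 163.5, 182.9]
orientation: [-2.57, -1.807, -0.0]
contact_force: [0.3, 0.4, -1.4]
finger_gap: 21.7
grip_force: 30.0
```

Request:
servo_tool(linear=[[0,0,0.0005],[0,0,0.001],[0,0,0.0015],[0,0,0.002]], delta_rot=[[0,0,0],[0,0,0],[0,0,0],[0,0,0]])

```text
time_s: 10.5
tool_pos: [542.6, 163.5, 181.1]
orientation: [2.57, 1.807, 0.0]
contact_force: [-0.9, -1.0, 0.3]
finger_gap: 21.7
grip_force: 30.0
```

Request:
servo_tool(linear=[[0,0,0.0004],[0,0,0.0008],[0,0,0.0012],[0,0,0.0016]], delta_rot=[[0,0,0],[0,0,0],[0,0,0],[0,0,0]])

```text
time_s: 10.9
tool_pos: [542.8, 163.6, 180.8]
orientation: [2.569, 1.807, 0.002]
contact_force: [-1.9, -0.0, 7.6]
finger_gap: 21.5
grip_force: 30.0
```

Request:
servo_tool(linear=[[0,0,0.0005],[0,0,0.001],[0,0,0.0015],[0,0,0.002]], delta_rot=[[0,0,0],[0,0,0],[0,0,0],[0,0,0]])

```text
time_s: 11.3
tool_pos: [543.1, 163.8, 180.0]
orientation: [2.569, 1.807, 0.005]
contact_force: [-1.8, -0.9, 12.2]
finger_gap: 21.7
grip_force: 30.0
```

Request:
servo_tool(linear=[[0,0,0.0005],[0,0,0.001],[0,0,0.0015],[0,0,0.002]], delta_rot=[[0,0,0],[0,0,0],[0,0,0],[0,0,0]])

```text
time_s: 11.7
tool_pos: [543.1, 163.7, 178.0]
orientation: [2.569, 1.806, 0.005]
contact_force: [-1.9, 0.3, 12.5]
finger_gap: 21.5
grip_force: 30.0
```

Request:
servo_tool(linear=[[0,0,0.0007],[0,0,0.0014],[0,0,0.0021],[0,0,0.0028],[0,0,0.0035],[0,0,0.0042],[0,0,0.0049],[0,0,0.0056],[0,0,0.0063],[0,0,0.007]], delta_rot=[[0,0,0],[0,0,0],[0,0,0],[0,0,0],[0,0,0],[0,0,0],[0,0,0],[0,0,0],[0,0,0],[0,0,0]])

```text
time_s: 12.7
tool_pos: [543.1, 163.7, 170.9]
orientation: [2.569, 1.807, 0.004]
contact_force: [-2.9, -0.4, 12.2]
finger_gap: 21.3
grip_force: 30.0
```

Request:
servo_tool(linear=[[0,0,0.001],[0,0,0.002],[0,0,0.003],[0,0,0.004],[0,0,0.005],[0,0,0.006],[0,0,0.007],[0,0,0.008],[0,0,0.009],[0,0,0.01]], delta_rot=[[0,0,0],[0,0,0],[0,0,0],[0,0,0],[0,0,0],[0,0,0],[0,0,0],[0,0,0],[0,0,0],[0,0,0]])

```text
time_s: 13.7
tool_pos: [543.0, 163.7, 160.8]
orientation: [2.569, 1.807, 0.004]
contact_force: [-2.6, -0.5, 10.5]
finger_gap: 21.7
grip_force: 30.0
```

Request:
servo_tool(linear=[[0,0,0.001],[0,0,0.002],[0,0,0.003],[0,0,0.004],[0,0,0.005],[0,0,0.006],[0,0,0.007],[0,0,0.008],[0,0,0.009],[0,0,0.01]], delta_rot=[[0,0,0],[0,0,0],[0,0,0],[0,0,0],[0,0,0],[0,0,0],[0,0,0],[0,0,0],[0,0,0],[0,0,0]])

```text
time_s: 14.7
tool_pos: [542.7, 163.6, 150.0]
orientation: [2.569, 1.807, 0.003]
contact_force: [-0.0, -0.5, -1.5]
finger_gap: 21.8
grip_force: 30.0
```

Request:
servo_tool(linear=[[0,0,0.001],[0,0,0.002],[0,0,0.003],[0,0,0.004],[0,0,0.005],[0,0,0.006],[0,0,0.007],[0,0,0.007]], delta_rot=[[0,0,0],[0,0,0],[0,0,0],[0,0,0],[0,0,0],[0,0,0],[0,0,0],[0,0,0]])

```text
time_s: 15.5
tool_pos: [542.4, 163.5, 141.2]
orientation: [-2.57, -1.807, 0.0]
contact_force: [0.4, -0.4, -2.3]
finger_gap: 21.8
grip_force: 30.0
```

Run:
```python
from h import *
p,d=save('side','s1')
cv2.imwrite('pics/s1c.png',cv2.resize(p[190:310,190:320,::-1],None,fx=4,fy=4))
```

```text
(no output)
```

View pics/s1c.png

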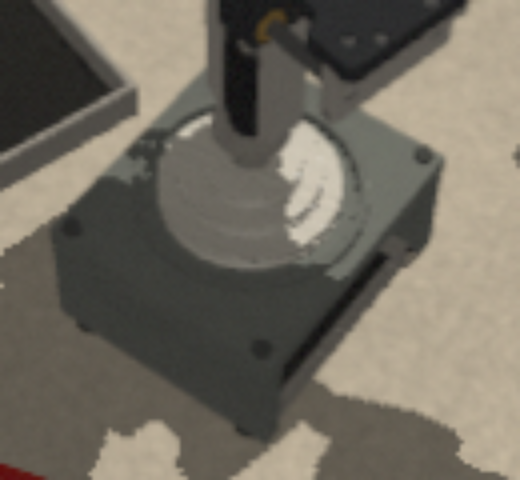

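The side view shows the drift down in the bore (crop (250,150)) with the pulley still seated. The tray is hidden. Drawing out.

Request:
servo_tool(linear=[[0,0,-0.003],[0,0,-0.008],[0,0,-0.014],[0,0,-0.02],[0,0,-0.026],[0,0,-0.032],[0,0,-0.038],[0,0,-0.044],[0,0,-0.05],[0,0,-0.06],[0,0,-0.07],[0,0,-0.08],[0,0,-0.09],[0,0,-0.097],[0,0,-0.1],[0,0,-0.1]], delta_rot=[[0,0,0],[0,0,0],[0,0,0],[0,0,0],[0,0,0],[0,0,0],[0,0,0],[0,0,0],[0,0,0],[0,0,0],[0,0,0],[0,0,0],[0,0,0],[0,0,0],[0,0,0],[0,0,0]])

```text
time_s: 17.15
tool_pos: [542.7, 163.5, 241.9]
orientation: [2.57, 1.807, 0.001]
contact_force: [0.1, -0.1, -2.0]
finger_gap: 21.6
grip_force: 30.0
```

Run:
```python
from h import *
s=ctrl.sense(); p,d=save('wrist','w4'); c=cam('wrist',s); R=cv2.Rodrigues(np.array(s['orientation'],float))[0]
# handle top depth, same as in w2
d2=np.load('pics/w2.npz')['d']; print('handle top depth now/before',d[280:290,250:261].mean(),d2[280:290,250:261].mean())
print('column edge rows: ',[int(np.argmax(np.abs(np.diff(x[190:215,255].astype(int).sum(1)))))+190 for x in (p,np.load('pics/w2.npz')['p'])])
goal([539.1,-118.4,242],-19.7)
cv2.imwrite('pics/w4c.png',cv2.resize(p[60:300,130:380,::-1],None,fx=2.4,fy=2.4))
```

```text
handle top depth now/before 142.27225 141.03824
column edge rows:  [191, 191]
at 17.2 [542.4 163.5 241.3] F [ 0.1  0.5 -2.2] gap 21.71527808149526
linear [-0.2664  0.0922 -0.0007] rot [-0.0001  0.     -0.0012]
```

View pics/w4c.png

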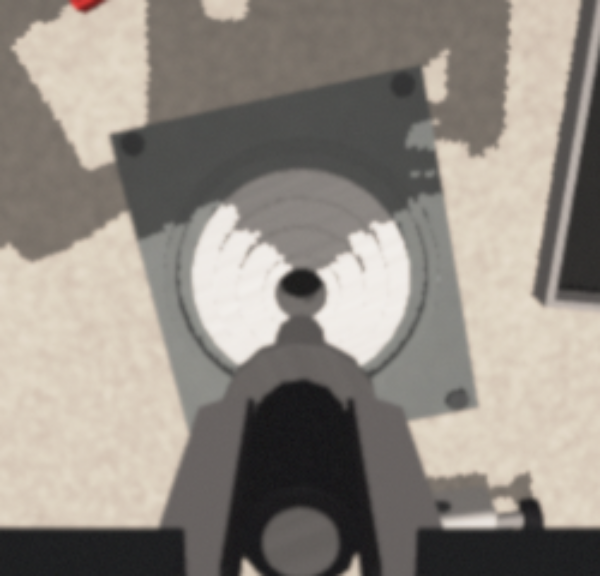

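The bore at crop (300,285) is now empty and dark, and the pulley is in place. The drift is still straight in the grip, so I carry it back to the rack.

Request:
servo_tool(linear=[[-0.01,0.003,0],[-0.03,0.01,0],[-0.06,0.0205,0],[-0.09,0.031,0],[-0.12,0.0415,0],[-0.15,0.052,0],[-0.18,0.062,0],[-0.21,0.0725,0],[-0.235,0.081,0],[-0.255,0.088,0],[-0.2663,0.0922,0],[-0.2663,0.0922,0],[-0.2663,0.0922,0],[-0.2663,0.0922,0.015],[-0.2663,0.0922,0.03],[-0.2663,0.0922,0.04],[-0.2663,0.0922,0.05],[-0.2663,0.0922,0.055],[-0.2663,0.0922,0.055]], delta_rot=[[0,0,0],[0,0,0],[0,0,0],[0,0,0],[0,0,0],[0,0,0],[0,0,0],[0,0,0],[0,0,0],[0,0,0],[0,0,0],[0,0,0],[0,0,0],[0,0,0],[0,0,0],[0,0,0],[0,0,0],[0,0,0],[0,0,0]])

```text
time_s: 19.1
tool_pos: [538.9, -117.9, 185.7]
orientation: [-2.568, -1.807, 0.001]
contact_force: [-0.1, -0.3, -1.7]
finger_gap: 21.8
grip_force: 30.0
```

Request:
servo_tool(linear=[[0,0,0.005],[0,0,0.01],[0,0,0.015],[0,0,0.02],[0,0,0.025],[0,0,0.032],[0,0,0.04],[0,0,0.048],[0,0,0.056],[0,0,0.063],[0,0,0.07],[0,0,0.075],[0,0,0.079],[0,0,0.081],[0,0,0.082],[0,0,0.082]], delta_rot=[[0,0,0],[0,0,0],[0,0,0],[0,0,0],[0,0,0],[0,0,0],[0,0,0],[0,0,0],[0,0,0],[0,0,0],[0,0,0],[0,0,0],[0,0,0],[0,0,0],[0,0,0],[0,0,0]])

```text
time_s: 20.7
tool_pos: [539.3, -118.3, 104.4]
orientation: [2.57, 1.807, 0.0]
contact_force: [0.2, -0.2, -2.2]
finger_gap: 21.5
grip_force: 30.0
```

Request:
servo_tool(linear=[[0,0,0.0005],[0,0,0.001],[0,0,0.0015],[0,0,0.002],[0,0,0.0025],[0,0,0.0025]], delta_rot=[[0,0,0],[0,0,0],[0,0,0],[0,0,0],[0,0,0],[0,0,0]])

```text
time_s: 21.3
tool_pos: [539.2, -118.3, 101.8]
orientation: [-2.57, -1.807, 0.0]
contact_force: [-0.7, 0.7, -2.0]
finger_gap: 21.7
grip_force: 30.0
```

Request:
servo_tool(linear=[[0,0,0.0005],[0,0,0.001],[0,0,0.0013],[0,0,0.0013]], delta_rot=[[0,0,0],[0,0,0],[0,0,0],[0,0,0]])

```text
time_s: 21.7
tool_pos: [539.3, -118.3, 101.4]
orientation: [2.569, 1.807, 0.001]
contact_force: [-1.2, 0.4, 5.8]
finger_gap: 21.7
grip_force: 30.0
```

The collar is on the board. Releasing and backing off straight up.

Request:
servo_tool(linear=[[0,0,-0.0005],[0,0,-0.0005],[0,0,-0.0005],[0,0,-0.0005],[0,0,-0.0005],[0,0,-0.0005],[0,0,-0.0005],[0,0,-0.0005],[0,0,-0.0005],[0,0,-0.0005]], delta_rot=[[0,0,0],[0,0,0],[0,0,0],[0,0,0],[0,0,0],[0,0,0],[0,0,0],[0,0,0],[0,0,0],[0,0,0]], hand=1)

```text
time_s: 22.7
tool_pos: [539.2, -118.3, 101.1]
orientation: [-2.57, -1.807, -0.0]
contact_force: [-0.8, 0.4, -0.2]
finger_gap: 93.1
grip_force: 0.0
```

Request:
servo_tool(linear=[[0,0,-0.01],[0,0,-0.03],[0,0,-0.06],[0,0,-0.09],[0,0,-0.12],[0,0,-0.14],[0,0,-0.14],[0,0,-0.14]], delta_rot=[[0,0,0],[0,0,0],[0,0,0],[0,0,0],[0,0,0],[0,0,0],[0,0,0],[0,0,0]])

```text
time_s: 23.5
tool_pos: [539.1, -118.2, 241.2]
orientation: [2.569, 1.807, 0.001]
contact_force: [-0.2, -0.5, 0.0]
finger_gap: 94.1
grip_force: 0.0
```

Run:
```python
from h import *
s=ctrl.sense(); p,d=save('wrist','w5'); q,e=save('side','s2')
c=cam('wrist',s)
dd=d[180:210:1,240:270]; X=np.array([pt(c,(u,v),d[v,u]) for v in range(170,215) for u in range(235,275)])
m=abs(X[:,2]-153)<3; print('top',X[m].mean(0),m.sum()); print(s['finger_gap'],s['tool_pos'])
A=cv2.resize(q[90:300,190:370,::-1],(514,600)); B=cv2.resize(p[100:330,180:330,::-1],None,fx=1.9,fy=1.9)
o=np.zeros((600,800,3),np.uint8); o[:,:514]=A; o[:B.shape[0],514:514+B.shape[1]]=B; cv2.imwrite('pics/end.png',o)
```

```text
top [ 539.74644582 -116.02621206  153.83590859] 522
94.05409135297636 [ 539.0545215  -118.22514325  241.15838058]
```

View pics/end.png

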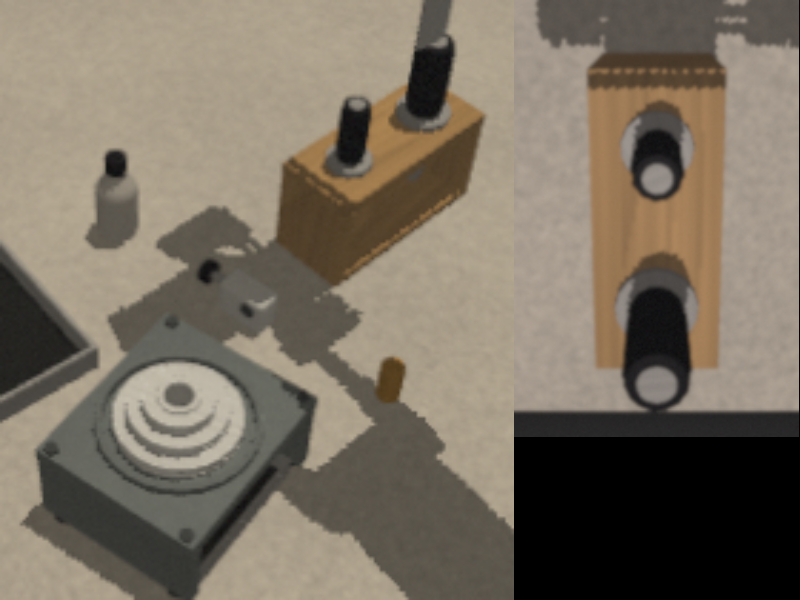

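The slim drift hangs upright on its collar (top at 153.8 mm, as before). The bore is empty, and the spare sleeve, clamp, bottle and large drift are unmoved. Handing in.

```bash
python3 -c "
from rig import ctrl
print(ctrl.close_job())"
```

```text
the job is handed in; nothing more can be done
None
```

I pressed the worn sleeve out of the pulley, hung the slim drift back upright in its rack hole and handed the job in at about 24 s; no reading taken between moves showed more than about 15 N of pressing force, and the bore is empty, but I could not see the sleeve in the tray because the stand hides it.

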